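Widen the tile gauge by four clicks and lock it

ROBOT

A 6-joint arm with a two-finger parallel gripper is mounted at the origin on the work surface. World frame = base frame: x ahead of the robot, y to its left, z up, the work surface at z = 0. Lengths are in mm, angles in degrees, forces in N, time in s.
With the tool pointing down it reaches from about 275 to 1000 mm from the base axis. Payload 8.4 kg.
Tool frame: the origin (TCP) lies at the very end of the fingers, on their centre line; the grasp point (between the pads) lies 19 mm behind it; z points along the fingers, y is the line along which they close (so a half turn about z gives the same grasp; the last joint's range is limited). The gripper opens to 85 mm and grips with 20 to 120 N. Pads are 22 mm wide; open, the fingers measure 114 mm over their backs; the gripper's body (76 mm by 85 mm) begins 54 mm behind the grasp point. The pads swing forward as they close: fully open they stand 13 mm farther back than shut.
Start: joints at [76.582, 20.225, 93.587, -0, 66.188, -0.138], TCP at [143.579, 608.287, 231.281] pointing down, gripper open.
Joint ranges: [-150.9, 150.9], [-52.94, 120.26], [3.33, 152.33], [-74.26, 254.26], [0, 154.13], [-172.89, 172.89]. Speed limits (degrees/s): [127.2, 127.2, 159.86, 180, 180, 180].

INTERFACE

Orientations are given as [roll, pitch, yaw] about the fixed x, y, z axes, in that order (R = Rz(yaw) Ry(pitch) Rx(roll)).
In Python, from rig import r, grab_frame, job, recognise, pinpoint gives the robot as it stands.
- The arm moves only by the shell command python3 -m pendant 'ROWS'. ROWS is JSON, one flat list of numbers, 7 for each row, row after row: the opening in per cent of the stroke, from 0 (shut) to 100 (fully open), then the shift along the tool's x, y, z as a fraction of full scale, then the turn, a rotation vector about the tool's x, y, z as a fraction of full scale. A call has 1 to 10 rows; each row is the pose to reach, as a shift and turn from the pose commanded when the call began, along the tool's axes at that moment, turning the shorter way round; what a row does not reach only later rows make up. Full scale, the value 1, is 15 cm for a shift and pi rad for a turn. A row lasts 1/10 s, in which the tool goes at most 50 mm and 8.59 degrees, less where a joint would pass 70% of its speed; a pose out of reach is approached as far as the arm can. A call with a number of a shift or a turn outside -1 to 1 is refused whole. A call with a gripper value outside its range is refused whole. The fingers move at their own pace and stop on an object; the grip force is fixed at half the most. Time passes only in rows, so rows that repeat a pose let the fingers close. It gives the time, the measured TCP pose, the force, the opening and the grip force at its end, in the units of the state.
- r.get_state(): the state, without advancing time (a new reading comes with each control period).
- grab_frame(name): name is "scene" or "side" or "wrist"; returns a dict with "pixels" (480x640x3 uint8, red, green, blue), "vfov" (degrees; the focal length in pixels is half the picture's height over the tangent of half this angle, whatever the lens; pixels are square), "cx", "cy" (the principal point, pixels), "R" (3x3) and "t" (3): a world point X has camera coordinates R X + t; the wrist camera has in their place "tool_from_camera" (4x4, takes a point from camera to tool coordinates, whose origin is the TCP and whose axes are the flange's). Camera axes: x right, y down, z forward; pixel columns grow to the right and rows downward; lengths in mm; the calibration is good to about 2 mm. A picture is of the moment at which its call begins: read the wrist's pose just before it. There is no depth.
- job.hand_in(): hands the job in; it is judged then, once.
Trained networks look in the newest picture that a camera, given by its name, has taken for a name from the list of things; names that differ only in an ending like _2 or _b are one class to them, and where a whole thing is asked for, a point or a joint stands for the part that bears it (a point fixed in the world has none). Each returns a list of dicts, best first, with "score" (0 to 1); they miss things now and then, are a little off and sometimes report something else, mostly with a low value. They report only what shows in the picture. A call takes as long as a camera call.
- recognise(camera, label): "rect" ([centre column, centre row, width, height] as shares, 0 to 1, of the picture: columns of its width, rows of its height, round what is visible of it).
- pinpoint(camera, label): "at" ([column, row] as shares, 0 to 1, of the picture: columns of its width, rows of its height: a listed point, or the origin of a listed thing).
The state is a dict: "t": time; "joint_pos": joint angles; "qvel": joint speeds; "joint_efforts": joint torques, N m; "position": TCP position; "tcp_rot": TCP orientation; "ft_force": force on the tool from outside, world axes, zero at the start; "ft_torque": the same for the moment, N m; "width": opening from 0.0 (shut) to 1.0 (fully open); "grasp_force": force on a finger pad.
Only numpy, scipy, OpenCV 4.12 (cv2) and the standard library are available. Lean on these libraries where they do the work, as an engineer would, in place of code of your own. Each camera call takes 0.05 s, during which the arm holds its last target. There are 200 camera calls.

TASK

With a fingertip, push the orange peg of the black dial on the green tile gauge round clockwise (seen from above) by exactly four clicks, counting them as you feel them, and leave the dial resting in the fourth. Then push the red-topped lock lever right over to its other stop, away from the robot, to lock the setting. Push only: do not take the peg or the lever between the fingers, and leave the tile, hammer, cup and jar where they are.

Things in the scene. Friction and masses are not known exactly. Their poses are not given: they have to be found in the camera images.
- gauge: Tile width gauge, fixed: a green plate 260 (x) x 320 (y) x 20 mm, origin at the centre of its underside, z up. On its -x half stand the dial (-y side) and lock lever (+y side); on its +x half a tile bed, a rail along the +x edge (top 32 mm above the table) and a low cross fence (top 37 mm) that the dial drives 2 mm towards -x per clockwise click.
- dial (a joint): Dial angle, rad, growing clockwise seen from above. Starts at rest in a click at 0; clicks every pi/6 (30 deg), so four are 2.094. Range about -1.15 to 4.29. Leaving a click, resistance rises to about 0.15 N m (4 N at the peg) a quarter of the way, is nil half way, then the dial pulls itself into the next click, ahead of the finger. Damped 0.03 N m s/rad: it does not run on.
- dial_centre (a point): Centre of the dial's flat top face, 44 mm above the table, on its axis. The dial is a black disc 94 mm across and 12 mm thick on a fixed aluminium foot 112 mm across. The frame turns with the dial: x points to the peg, z up. The dial foot is set on the plate at any yaw.
- peg_top (a point): Centre of the top end of the dial's orange finger peg: upright, round, 12 mm thick, 22 mm tall above the disc (top 66 mm above the table), 36 mm out from the dial's axis. The disc is otherwise flat on top but for a 2 mm hub cap.
- lock (a joint): Angle of the lock lever, rad: 0 leaning towards the gauge's -x (robot) side, unlocked, about where it starts (0 to 0.15); 0.5 upright; 1.0 its other stop, leaning to the gauge's +x side, locked. It stays where left (friction 0.06 N m, about 1 N at the ball).
- lock_tip (a point): Centre of the red ball, 26 mm across, on the lever's 10 mm steel rod, 60 mm from the hinge, which lies 42 mm above the table along the gauge's y. Ball centre 95 mm above the table at both stops, 102 mm upright; it travels 58 mm along the gauge's x. Block under it 70 (x) x 50 (y) mm, top 45 mm above the table, a cross barrel on it to 55 mm.
- tile: Loose blue glazed tile 50 x 100 x 9 mm lying on the gauge's bed, origin at the centre of its underside. Leave it.
- hammer: Loose hammer, wooden handle, 260 mm long, lying beside the gauge; origin under its middle. Leave it.
- cup: Loose terracotta cup, 72 mm across, 85 mm tall, standing beside the gauge; origin at the centre of its underside. Leave it.
- jar: Loose jar with a blue cap, 60 mm across, 90 mm tall, standing beside the gauge; origin at the centre of its underside. Leave it.

How it is judged (in metres and radians):
On the way, in this order (a step that is already met when the one before it is completed fails the run):
1. the dial rests in its fourth click, the lever not yet pushed over (value of joint dial between 1.944 and 2.244 rad and value of joint lock below 0.4 rad), for 0.3 s.
2. then the lock lever is pushed over (value of joint lock above 0.9 rad), for 0.1 s.
At the end, for the whole second after the job is handed in: The dial rests in its fourth clockwise click (2.094 rad, within 0.15 either way, turning slower than 0.1 rad/s) and the lock lever is over at 0.9 rad or more (value of joint dial between 1.944 and 2.244 rad and value of joint lock above 0.9 rad and velocity of joint dial between -0.1 and 0.1 rad/s); the robot touches nothing.
It fails at once if the peg is taken between the fingers (horizontal distance between the grasp point and peg_top below 0.009 m and z of the grasp point in the frame of peg_top below 0.013 m).
It fails at once if the lever's ball is taken between the fingers (horizontal distance between the grasp point and lock_tip below 0.009 m and z of the grasp point in the frame of lock_tip below 0.018 m).
It fails at once if the tile, hammer, cup or jar is shifted by more than 20 mm or lifted (distance of any of tile, hammer, cup, jar from where it was at the start of the episode above 0.02 m).
It also fails if it takes over 58 s, if anything falls off the work surface, if the arm or the gripper's body presses on something with over 40 N, if the wrist force passes 120 N, or if a joint passes its speed limit or range.

## Working session

There is one attempt and no reset: what is moved stays moved. The work goes in short steps, Python scripts to look and compute and a shell command to move; the robot and the scene stay as the last step left them, time stands still between calls to the robot, and variables do not carry over. Pictures are saved under pics/ and viewed, at most 10 in all, crops included, and the job is handed in when it is done.

```bash
mkdir -p pics; cat > h.py <<'E'
import numpy as np, cv2
from rig import r, grab_frame, job, recognise, pinpoint
from scipy.spatial.transform import Rotation as Ro
def cam(n):
    s=r.get_state(); f=grab_frame(n)
    fl=240/np.tan(np.radians(f["vfov"])/2)
    if n=="wrist":
        T=np.array(f["tool_from_camera"]); Rt=Ro.from_euler('xyz',s["tcp_rot"],degrees=True).as_matrix()
        Rwc=Rt@T[:3,:3]; o=Rt@T[:3,3]+np.array(s["position"])
    else:
        R=np.array(f["R"]); Rwc=R.T; o=-R.T@np.array(f["t"])
    return f,fl,Rwc,o
def ray(c,uv):
    f,fl,R,o=c; return R@np.array([(uv[0]-f["cx"])/fl,(uv[1]-f["cy"])/fl,1])
def atz(c,uv,z):
    d=ray(c,uv); o=c[3]; return o+d*(z-o[2])/d[2]
def save(c,n): cv2.imwrite("pics/"+n+".png",c[0]["pixels"][:,:,::-1])
E
python3 - <<'E'
from h import *
np.set_printoptions(precision=1,suppress=True)
print(r.get_state())
for n in("scene","side","wrist"):
    c=cam(n); save(c,n+"0"); print(n,c[3])
    for l,z in(("dial_centre",44),("peg_top",66),("lock_tip",97),("gauge",0),("tile",20),("cup",0),("jar",0),("hammer",0)):
        for p in pinpoint(n,l)[:2]:
            uv=np.array(p["at"])*[640,480]; print(l,round(p["score"],2),uv,atz(c,uv,z))
E
```

```text
{'t': 0.0, 'joint_pos': array([76.6, 20.3, 93.6,  0. , 66.2, -0.1]), 'qvel': array([-0. , -0. ,  0. ,  0.1, -0.1, -0. ]), 'joint_efforts': array([  0. , -60.5, -34.2,   0. ,   0. ,   0. ]), 'position': array([143.5, 607.8, 230.6]), 'tcp_rot': array([-179.9,   -0. ,  166.7]), 'ft_force': array([ 0.3,  1.3, -1.1]), 'ft_torque': array([ 0., -0.,  0.]), 'grasp_force': 0.0, 'width': 0.999868614416173}
scene [1435.6 -195.3  730.4]
dial_centre 0.87 [236.1 232. ] [552.7 -95.5  44. ]
peg_top 0.82 [249.9 211.7] [527.7 -61.7  66. ]
lock_tip 0.79 [308.9 178.6] [499.9  64.4  97. ]
lock_tip 0.52 [164.5 275. ] [ 694.  -233.3   97. ]
gauge 0.75 [295.9 252. ] [593.5   7.9   0. ]
gauge 0.58 [311.  177.5] [353.7 109.9   0. ]
tile 0.24 [249.9 215. ] [475.9 -54.8  20. ]
cup 0.75 [162.3 278. ] [ 587.5 -243.7    0. ]
jar 0.72 [192.5 332.2] [ 737.  -208.7   -0. ]
hammer 0.56 [395.3 213.4] [539.5 235.8   0. ]
hammer 0.54 [191.2 330.4] [ 732.3 -210.3    0. ]
side [499.2 651.7 632.5]
dial_centre 0.73 [388. 210.] [549.6 -88.   44. ]
peg_top 0.62 [388.7 210. ] [546.4 -60.7  66. ]
lock_tip 0.9 [412.9 255.2] [488.9  79.5  97. ]
lock_tip 0.18 [382.3 181.4] [ 569.1 -102.9   97. ]
gauge 0.59 [355.8 252.5] [590.9  -0.7   0. ]
tile 0.85 [311.7 244.2] [670.4  21.8  20. ]
cup 0.8 [383.8 180.3] [ 579.2 -244.8    0. ]
jar 0.96 [314.8 178.3] [ 728.1 -206.7    0. ]
hammer 0.59 [355.5 363.6] [541.2 234.1   0. ]
wrist [ 66.7 626.1 373.7]
```

View pics/scene0.png

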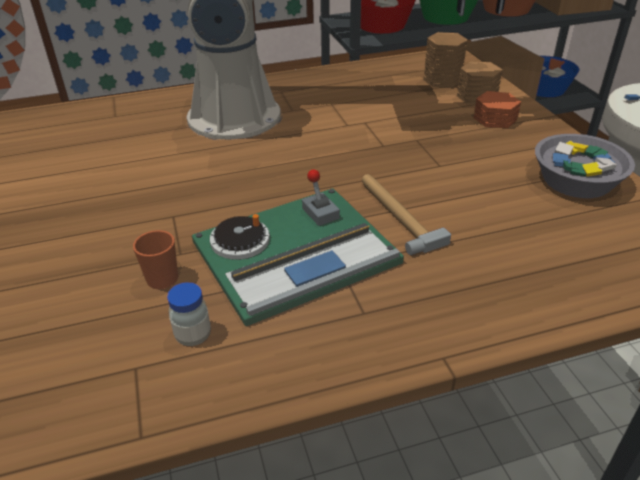

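View pics/side0.png

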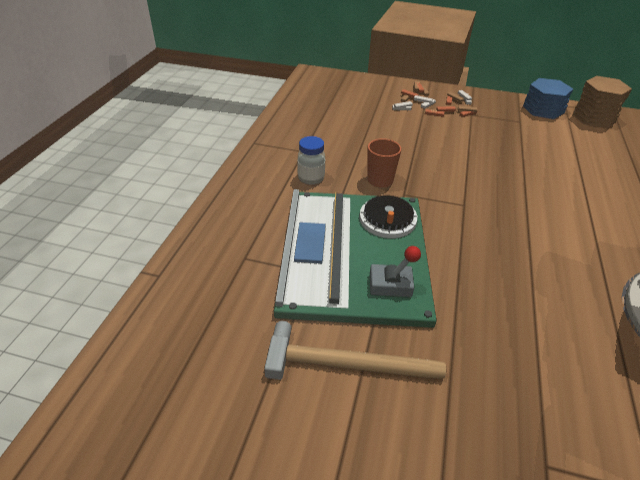

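The scene view shows the gauge almost square to the robot. The dial is at about (239,232) with its peg at (256,218), the lever is at (314,176), and the cup and jar are at lower left. The side view agrees, with the dial at (389,213), peg top at (390,210) and ball at (412,254). I'll move above the gauge for a close wrist view.

```bash
python3 -m pendant '[0,-0.88,-0.84,-0.2,0,0,0, 0,-0.88,-0.84,-0.2,0,0,0, 0,-0.88,-0.84,-0.2,0,0,0, 0,-0.88,-0.84,-0.2,0,0,0, 0,-0.88,-0.84,-0.2,0,0,0]'
python3 -m pendant '[0,-0.88,-0.84,-0.2,0,0,0, 0,-0.88,-0.84,-0.2,0,0,0, 0,-0.88,-0.84,-0.2,0,0,0, 0,-0.88,-0.84,-0.2,0,0,0, 0,-0.88,-0.84,-0.2,0,0,0]'
python3 -m pendant '[0,-0.88,-0.84,0,0,0,0, 0,-0.88,-0.84,0,0,0,0, 0,-0.88,-0.84,0,0,0,0, 0,-0.88,-0.84,0,0,0,0, 0,-0.88,-0.84,0,0,0,0]'
python3 -m pendant '[0,-0.88,-0.84,0,0,0,0, 0,-0.88,-0.84,0,0,0,0, 0,-0.88,-0.84,0,0,0,0, 0,-0.88,-0.84,0,0,0,0, 0,-0.88,-0.84,0,0,0,0, 0,-0.88,-0.84,0,0,0,0]'
cat > look.py <<'E'
from h import *
import sys
np.set_printoptions(precision=1,suppress=True)
s=r.get_state(); print(s["t"],s["position"],s["tcp_rot"],s["joint_pos"])
c=cam("wrist"); save(c,sys.argv[1]); print(c[3],c[2][:,2])
for l,z in(("dial_centre",44),("peg_top",66),("lock_tip",97),("gauge",0)):
    for p in pinpoint("wrist",l)[:2]:
        uv=np.array(p["at"])*[640,480]; print(l,round(p["score"],2),uv,atz(c,uv,z))
E
python3 look.py w1
```

```text
t: 1.85
position: [244.9, 452.5, 262.3]
tcp_rot: [180.0, 0.1, 166.6]
ft_force: [-0.1, 0.0, 0.1]
width: 0.142
grasp_force: 0.0
t: 2.35
position: [344.6, 300.3, 292.2]
tcp_rot: [180.0, 0.1, 166.5]
ft_force: [-0.6, 0.8, -0.0]
width: 0.0
grasp_force: 0.0
t: 2.85
position: [443.9, 147.7, 291.2]
tcp_rot: [-180.0, 0.0, 166.5]
ft_force: [0.2, -0.3, 1.0]
width: 0.003
grasp_force: 0.0
t: 3.45
position: [541.7, -2.6, 290.7]
tcp_rot: [180.0, -0.1, 166.7]
ft_force: [-0.5, 0.1, -0.4]
width: -0.001
grasp_force: 0.0
3.45 [541.7  -2.6 290.7] [180.   -0.1 166.7] [ -0.5   9.7  99.8   0.   70.5 -77.2]
[465.   15.2 433.2] [ 0.3 -0.1 -1. ]
dial_centre 0.96 [239.5 228.3] [547.3 -90.9  44. ]
lock_tip 0.65 [382.2 146. ] [491.3  74.1  97. ]
gauge 0.65 [356.1 295.7] [683.3  23.1   0. ]
gauge 0.56 [327.6 237.2] [593.9   3.6   0. ]
```

View pics/w1.png

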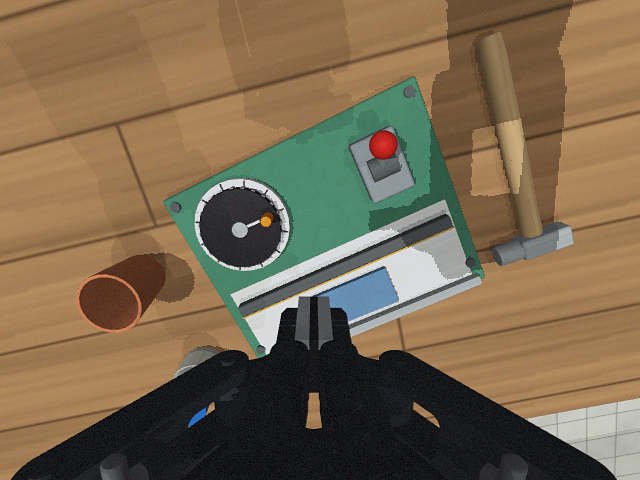

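The wrist view shows the dial at (240,229), the peg top at (266,222), the red ball at (383,145) and the near-edge screws at (176,207) and (410,91).

```bash
cat > seg.py <<'E'
from h import *
import sys
np.set_printoptions(precision=1,suppress=True)
def blob(c,h0,h1):
    hsv=cv2.cvtColor(c[0]["pixels"],cv2.COLOR_RGB2HSV).astype(int)
    H=hsv[...,0]; m=((H>=h0)&(H<=h1) if h0<h1 else (H>=h0)|(H<=h1))&(hsv[...,1]>185)&(hsv[...,2]>130)
    n,l,st,ce=cv2.connectedComponentsWithStats(m.astype(np.uint8)); k=np.argsort(-st[1:,4])[:2]+1
    return [(ce[i],st[i,4]) for i in k]
def report(name="wrist",png=None):
    c=cam(name)
    if png: save(c,png)
    for n,h,z in(("peg",(10,20),66),("ball",(175,4),95)):
        for uv,a in blob(c,*h): print(name,n,uv,a,atz(c,uv,z))
    return c
if __name__=="__main__":
    c=report()
    for p in((176,207.5),(410,91),(470.5,263.5)): print(atz(c,p,20))
    print("dial",atz(c,(240,229),46), "rim",atz(c,(194,224),44),atz(c,(289,224),44))
    report("side"); report("scene")
E
python3 seg.py
```

```text
wrist peg [265.4 221. ] 91 [541.4 -55.5  66. ]
wrist peg [264.5 213.5] 2 [533.3 -54.2  66. ]
wrist ball [382.8 144.8] 599 [490.2  75.4  95. ]
[ 510.8 -163.8   20. ]
[447.3 126.7  20. ]
[662.5 171.6  20. ]
dial [548.1 -90.   46. ] rim [ 530.9 -140.    44. ] [555.5 -34.5  44. ]
side ball [414.  250.2] 49 [488.7  65.4  95. ]
side ball [414.2 254. ] 4 [487.1  74.   95. ]
scene peg [255.1 216.4] 17 [545.6 -55.5  66. ]
scene ball [312.6 173.2] 58 [480.4  77.8  95. ]
```

```bash
cat > plan.py <<'E'
from h import *
import sys
np.set_printoptions(precision=3,suppress=True)
C=np.array([548,-90.5]); TH0=101.
def pose(a,z,gap=17):   # finger face touching peg at dial angle a
    th=np.radians(TH0-a); e=np.array([np.cos(th),np.sin(th)]); t=np.array([np.sin(th),-np.cos(th)])
    return np.r_[C+36*e-gap*t,z], TH0-a+90
def rel(p,yaw):
    s=r.get_state(); R0=Ro.from_euler('xyz',s["tcp_rot"],degrees=True); R1=Ro.from_euler('xyz',[180,0,yaw],degrees=True)
    return np.r_[R0.inv().apply(p-s["position"])/150,(R0.inv()*R1).as_rotvec()/np.pi]
if __name__=="__main__":
    z=float(sys.argv[1])
    print(r.get_state()["t"],r.get_state()["position"],r.get_state()["tcp_rot"],r.get_state()["ft_force"])
    for a in sys.argv[2:]: p,y=pose(float(a),z); print(a,p,y%360,rel(p,y))
E
python3 plan.py 90 -15
```

```text
3.85 [541.483  -2.843 291.465] [179.992   0.014 166.774] [-0.108 -0.086  1.075]
-15 [516.939 -65.596  90.   ] 206.0 [ 0.064 -0.445  1.343  0.     0.    -0.218]
```

```bash
python3 -m pendant '[0,0.06,-0.44,0.3,0,0,-0.05, 0,0.06,-0.44,0.5,0,0,-0.1, 0,0.064,-0.445,0.8,0,0,-0.15, 0,0.064,-0.445,1,0,0,-0.2, 0,0.064,-0.445,1,0,0,-0.218, 0,0.064,-0.445,1,0,0,-0.218]'
python3 look.py w2; python3 plan.py 51 -15; python3 seg.py | head -1
```

```text
t: 4.45
position: [516.4, -66.1, 140.4]
tcp_rot: [179.9, -0.1, -154.0]
ft_force: [-0.7, -0.5, -0.5]
width: -0.002
grasp_force: 0.0
4.45 [516.4 -66.1 140.4] [ 179.9   -0.1 -154. ] [  -7.5   17.4  111.     0.    51.7 -123.5]
[ 445.6 -101.1  282.9] [ 0.3  0.1 -1. ]
dial_centre 0.78 [262.9 270.2] [547.6 -91.9  44. ]
peg_top 0.98 [312.1 299.6] [543.2 -54.   66. ]
peg_top 0.16 [345.7 333.4] [556.5 -21.3  66. ]
lock_tip 0.9 [538.2 334.3] [490.2  72.   97. ]
gauge 0.61 [344.1 339.9] [596.9   4.9   0. ]
4.7 [517.662 -66.239 142.151] [-179.944    0.084 -154.124] [-0.899  0.35   0.698]
-15 [516.939 -65.596  51.   ] 206.0 [ 0.003  0.007  0.608 -0.     0.    -0.001]
wrist peg [311.4 286.2] 273 [536.9 -58.7  66. ]
```

View pics/w2.png

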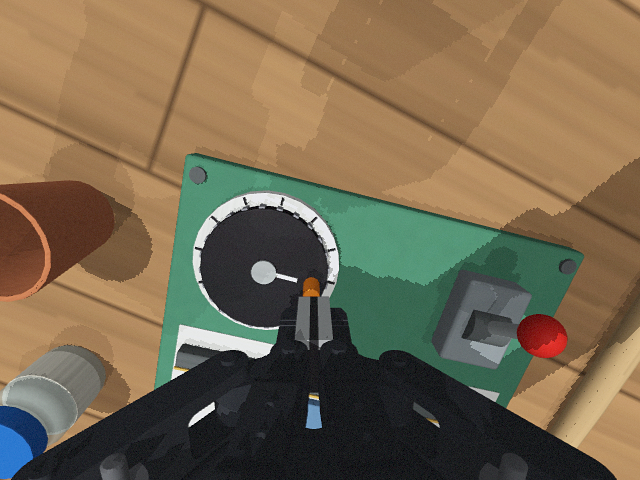

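The peg is at about (311,290) beyond the fingertips, and the fingertips are on its anticlockwise side as planned. I'll descend beside it.

```bash
python3 -m pendant '[0,0.01,0.005,0.2,0,0,0, 0,0.01,0.005,0.4,0,0,0, 0,0.01,0.005,0.55,0,0,0, 0,0.01,0.005,0.6,0,0,0, 0,0.01,0.005,0.6,0,0,0]'
python3 plan.py 51 -12 -9 -6 -3 0 3 6 9 12 15; python3 seg.py
```

```text
t: 5.35
position: [514.8, -66.2, 50.7]
tcp_rot: [179.9, -0.1, -154.1]
ft_force: [0.2, -0.5, 1.1]
width: -0.003
grasp_force: 0.0
5.35 [514.832 -66.186  50.708] [ 179.947   -0.08  -154.054] [ 0.203 -0.476  1.135]
-12 [518.285 -64.004  51.   ] 203.0 [-0.027  0.003 -0.002  0.    -0.     0.016]
-9 [519.713 -62.485  51.   ] 200.0 [-0.04   0.008 -0.002  0.    -0.     0.033]
-6 [521.217 -61.043  51.   ] 197.0 [-0.053  0.012 -0.002  0.    -0.     0.05 ]
-3 [522.796 -59.682  51.   ] 194.0 [-0.067  0.016 -0.002  0.    -0.     0.066]
0 [524.443 -58.405  51.   ] 191.0 [-0.08   0.019 -0.002  0.    -0.     0.083]
3 [526.155 -57.216  51.   ] 188.0 [-0.094  0.021 -0.002  0.    -0.     0.1  ]
6 [527.927 -56.119  51.   ] 185.0 [-0.108  0.022 -0.002  0.    -0.     0.116]
9 [529.754 -55.115  51.   ] 182.0 [-0.122  0.023 -0.002  0.    -0.001  0.133]
12 [531.631 -54.209  51.   ] 179.0 [-0.136  0.023 -0.002  0.    -0.001  0.15 ]
15 [533.553 -53.402  51.   ] 176.0 [-0.15   0.022 -0.002  0.    -0.001  0.166]
wrist peg [313.  395.7] 60 [543.1 -52.8  66. ]
[ 506.1 -146.9   20. ]
[408.8 -69.4  20. ]
[466.8   2.1  20. ]
dial [ 493.6 -112.    46. ] rim [ 501.  -131.1   44. ] [482.9 -93.8  44. ]
side ball [413. 250.] 1 [490.2  65.3  95. ]
scene peg [255.3 215.9] 9 [544.1 -54.8  66. ]
```

```bash
python3 -m pendant '[0,-0.027,0.003,0,0,0,0.016, 0,-0.053,0.012,0,0,0,0.05, 0,-0.08,0.019,0,0,0,0.083, 0,-0.08,0.019,0,0,0,0.083]'
python3 -m pendant '[0,-0.0145,0.0,0,0,0,0.016, 0,-0.0145,0,0,0,0,0.016]'
python3 -m pendant '[0,-0.0145,0.0,0,0,0,0.016, 0,-0.0145,0,0,0,0,0.016]'
python3 plan.py 51 6 9 12 15 18 21 ; python3 seg.py | grep peg
```

```text
t: 5.9
position: [525.9, -58.4, 52.5]
tcp_rot: [-180.0, 0.1, -169.1]
ft_force: [-0.2, 0.2, 0.6]
width: 0.002
grasp_force: 0.1
t: 6.1
position: [527.0, -58.0, 51.9]
tcp_rot: [-180.0, 0.0, -171.7]
ft_force: [-2.2, -0.1, 0.9]
width: 0.002
grasp_force: 0.7
t: 6.3
position: [528.6, -57.7, 51.6]
tcp_rot: [180.0, -0.0, -174.6]
ft_force: [-3.2, 0.1, 1.5]
width: -0.0
grasp_force: 1.6
6.3 [528.597 -57.669  51.567] [ 179.986   -0.045 -174.622] [-3.227  0.092  1.517]
6 [527.927 -56.119  51.   ] 185.0 [ 0.003  0.011  0.004  0.    -0.     0.002]
9 [529.754 -55.115  51.   ] 182.0 [-0.009  0.016  0.004  0.    -0.     0.019]
12 [531.631 -54.209  51.   ] 179.0 [-0.022  0.021  0.004  0.    -0.     0.035]
15 [533.553 -53.402  51.   ] 176.0 [-0.036  0.025  0.004  0.    -0.     0.052]
18 [535.514 -52.697  51.   ] 173.0 [-0.049  0.029  0.004  0.    -0.     0.069]
21 [537.51  -52.095  51.   ] 170.0 [-0.063  0.031  0.004  0.    -0.     0.085]
```

Contact comes right where expected (about 0–1°), and resistance is rising. I'll push over click 1.

```bash
python3 -m pendant '[0,-0.009,0.016,0.004,0,0,0.019, 0,-0.009,0.016,0.004,0,0,0.019]'
python3 -m pendant '[0,-0.013,0.004,0,0,0,0.016, 0,-0.013,0.004,0,0,0,0.016]'
python3 -m pendant '[0,-0.0135,0.004,0,0,0,0.016, 0,-0.0135,0.004,0,0,0,0.016]'
python3 -m pendant '[0,-0.0135,0.004,0,0,0,0.016, 0,-0.0135,0.004,0,0,0,0.016]'
python3 plan.py 51 21 24 27 30 33 36 39 42 45 48 50 ; python3 seg.py | grep peg
```

```text
t: 6.65
position: [530.1, -55.4, 50.7]
tcp_rot: [-180.0, -0.0, -178.1]
ft_force: [-3.0, -2.0, 1.6]
width: -0.0
grasp_force: 1.7
t: 6.85
position: [532.3, -54.6, 50.7]
tcp_rot: [180.0, 0.0, 179.0]
ft_force: [-1.9, 0.5, 0.8]
width: 0.002
grasp_force: 1.4
t: 7.05
position: [535.1, -54.1, 50.8]
tcp_rot: [-180.0, 0.1, 176.2]
ft_force: [-0.6, 0.1, 0.7]
width: -0.0
grasp_force: 0.0
t: 7.25
position: [537.3, -53.7, 51.0]
tcp_rot: [-180.0, 0.1, 173.3]
ft_force: [0.3, -0.4, -0.8]
width: 0.001
grasp_force: 0.0
7.25 [537.325 -53.682  50.952] [-179.999    0.112  173.319] [ 0.309 -0.447 -0.792]
21 [537.51  -52.095  51.   ] 170.0 [ 0.     0.011 -0.     0.     0.001  0.018]
24 [539.534 -51.599  51.   ] 167.0 [-0.013  0.016 -0.     0.     0.001  0.035]
27 [541.581 -51.209  51.   ] 164.0 [-0.026  0.02  -0.     0.     0.001  0.052]
30 [543.647 -50.927  51.   ] 161.0 [-0.04   0.023 -0.     0.     0.001  0.068]
33 [545.724 -50.753  51.   ] 158.0 [-0.053  0.026 -0.     0.     0.001  0.085]
36 [547.807 -50.688  51.   ] 155.0 [-0.067  0.028 -0.     0.     0.001  0.102]
39 [549.891 -50.733  51.   ] 152.0 [-0.081  0.029 -0.     0.     0.001  0.118]
42 [551.97  -50.886  51.   ] 149.0 [-0.095  0.03  -0.     0.     0.001  0.135]
45 [554.037 -51.148  51.   ] 146.0 [-0.109  0.03  -0.     0.     0.001  0.152]
48 [556.089 -51.518  51.   ] 143.0 [-0.123  0.029 -0.     0.     0.001  0.168]
50 [557.444 -51.824  51.   ] 141.0 [-0.132  0.028 -0.     0.     0.001  0.18 ]
scene peg [256.1 222.3] 18 [564.1 -57.7  66. ]
```

Click 1: the force went from 3.6 N to nil past half way. Next is click 2.

```bash
python3 -m pendant '[0,-0.013,0.016,0,0,0,0.035, 0,-0.026,0.02,0,0,0,0.052, 0,-0.04,0.023,0,0,0,0.068, 0,-0.053,0.026,0,0,0,0.085, 0,-0.067,0.028,0,0,0,0.102, 0,-0.067,0.028,0,0,0,0.102]'
python3 -m pendant '[0,-0.0135,0.004,0,0,0,0.016, 0,-0.0135,0.004,0,0,0,0.016]'
python3 -m pendant '[0,-0.0135,0.004,0,0,0,0.016, 0,-0.0135,0.004,0,0,0,0.016]'
python3 -m pendant '[0,-0.0135,0.004,0,0,0,0.016, 0,-0.0135,0.004,0,0,0,0.016]'
python3 -m pendant '[0,-0.0135,0.004,0,0,0,0.016, 0,-0.0135,0.004,0,0,0,0.016]'
python3 plan.py 51 51 54 57 60 63 66 69 72 75  ; python3 seg.py | grep peg
```

```text
t: 8.0
position: [546.7, -50.5, 50.6]
tcp_rot: [-180.0, -0.0, 154.9]
ft_force: [-1.0, 0.1, 1.6]
width: -0.002
grasp_force: 0.7
t: 8.2
position: [548.4, -50.6, 50.5]
tcp_rot: [-180.0, -0.1, 152.0]
ft_force: [-1.8, 3.6, 0.3]
width: 0.004
grasp_force: 1.5
t: 8.4
position: [550.4, -50.9, 50.5]
tcp_rot: [-180.0, -0.1, 149.2]
ft_force: [-3.1, 4.1, 1.9]
width: 0.001
grasp_force: 1.9
t: 8.6
position: [552.7, -51.6, 50.5]
tcp_rot: [180.0, -0.0, 146.3]
ft_force: [-1.6, 3.9, 0.1]
width: 0.001
grasp_force: 1.6
t: 8.8
position: [555.5, -52.7, 50.8]
tcp_rot: [180.0, 0.1, 143.4]
ft_force: [0.3, -0.2, 1.1]
width: -0.002
grasp_force: 0.0
8.8 [555.524 -52.727  50.818] [179.984   0.07  143.448] [ 0.263 -0.245  1.125]
51 [558.118 -51.995  51.   ] 140.0 [-0.011  0.014 -0.001  0.     0.     0.019]
54 [560.119 -52.577  51.   ] 137.0 [-0.024  0.019 -0.001  0.     0.     0.036]
57 [562.087 -53.264  51.   ] 134.0 [-0.037  0.023 -0.001  0.     0.     0.052]
60 [564.017 -54.052  51.   ] 131.0 [-0.051  0.027 -0.001  0.     0.     0.069]
63 [565.902 -54.94   51.   ] 128.0 [-0.064  0.029 -0.001  0.     0.     0.086]
66 [567.739 -55.926  51.   ] 125.0 [-0.078  0.031 -0.001  0.     0.     0.102]
69 [569.521 -57.006  51.   ] 122.0 [-0.092  0.033 -0.001  0.     0.     0.119]
72 [571.245 -58.178  51.   ] 119.0 [-0.106  0.033 -0.001  0.     0.     0.136]
75 [572.904 -59.439  51.   ] 116.0 [-0.12   0.033 -0.001  0.     0.     0.152]
scene peg [252.4 227.8] 21 [578.3 -67.8  66. ]
```

Click 2 felt, and the scene camera puts the dial at about 60°. Next is click 3.

```bash
python3 -m pendant '[0,-0.024,0.019,0,0,0,0.036, 0,-0.037,0.023,0,0,0,0.052, 0,-0.051,0.027,0,0,0,0.069, 0,-0.064,0.029,0,0,0,0.086, 0,-0.078,0.031,0,0,0,0.102, 0,-0.078,0.031,0,0,0,0.102]'
python3 -m pendant '[0,-0.0135,0.004,0,0,0,0.016, 0,-0.0135,0.004,0,0,0,0.016]'
python3 -m pendant '[0,-0.0135,0.004,0,0,0,0.016, 0,-0.0135,0.004,0,0,0,0.016]'
python3 -m pendant '[0,-0.0135,0.004,0,0,0,0.016, 0,-0.0135,0.004,0,0,0,0.016]'
python3 -m pendant '[0,-0.0135,0.004,0,0,0,0.016, 0,-0.0135,0.004,0,0,0,0.016]'
python3 plan.py 51 81 84 87 90 93 96 99 102 105  ; python3 seg.py | grep peg
```

```text
t: 9.55
position: [567.2, -55.7, 50.7]
tcp_rot: [180.0, -0.0, 125.0]
ft_force: [-0.1, 2.5, 0.6]
width: -0.003
grasp_force: 1.0
t: 9.75
position: [568.8, -56.8, 50.7]
tcp_rot: [180.0, -0.0, 122.2]
ft_force: [0.3, 4.3, 1.8]
width: -0.001
grasp_force: 1.7
t: 9.95
position: [570.5, -58.1, 50.7]
tcp_rot: [180.0, -0.0, 119.3]
ft_force: [0.0, 4.3, 0.8]
width: -0.004
grasp_force: 1.7
t: 10.15
position: [572.2, -60.0, 50.8]
tcp_rot: [180.0, 0.0, 116.4]
ft_force: [-0.3, 1.6, 0.6]
width: 0.001
grasp_force: 0.8
t: 10.35
position: [573.4, -61.8, 50.7]
tcp_rot: [180.0, 0.0, 113.6]
ft_force: [0.2, 0.9, 0.2]
width: 0.004
grasp_force: 0.0
10.35 [573.427 -61.844  50.712] [179.999   0.037 113.569] [0.171 0.928 0.237]
81 [576.015 -62.213  51.   ] 110.0 [-0.009  0.015 -0.002  0.     0.     0.02 ]
84 [577.457 -63.717  51.   ] 107.0 [-0.022  0.02  -0.002  0.     0.     0.036]
87 [578.818 -65.296  51.   ] 104.0 [-0.035  0.024 -0.002  0.     0.     0.053]
90 [580.095 -66.943  51.   ] 101.0 [-0.049  0.027 -0.002  0.     0.     0.07 ]
93 [581.284 -68.655  51.   ] 98.0 [-0.063  0.03  -0.002  0.     0.     0.086]
96 [582.381 -70.427  51.   ] 95.0 [-0.076  0.032 -0.002  0.     0.     0.103]
99 [583.385 -72.254  51.   ] 92.0 [-0.09   0.033 -0.002  0.     0.     0.12 ]
102 [584.291 -74.131  51.   ] 89.0 [-0.104  0.034 -0.002  0.     0.     0.136]
105 [585.098 -76.053  51.   ] 86.0 [-0.118  0.033 -0.002  0.     0.     0.153]
scene peg [244.9 231.9] 20 [585.9 -83.3  66. ]
```

Click 3 felt. Last is click 4.

```bash
python3 -m pendant '[0,-0.022,0.02,0,0,0,0.036, 0,-0.035,0.024,0,0,0,0.053, 0,-0.049,0.027,0,0,0,0.07, 0,-0.063,0.03,0,0,0,0.086, 0,-0.076,0.032,0,0,0,0.103, 0,-0.076,0.032,0,0,0,0.103]'
python3 -m pendant '[0,-0.0135,0.004,0,0,0,0.016, 0,-0.0135,0.004,0,0,0,0.016]'
python3 -m pendant '[0,-0.0135,0.004,0,0,0,0.016, 0,-0.0135,0.004,0,0,0,0.016]'
python3 -m pendant '[0,-0.0135,0.004,0,0,0,0.016, 0,-0.0135,0.004,0,0,0,0.016]'
python3 -m pendant '[0,-0.0135,0.004,0,0,0,0.016, 0,-0.0135,0.004,0,0,0,0.016]'
python3 plan.py 51 100 110 ; python3 seg.py | grep peg
```

```text
t: 11.1
position: [582.2, -69.9, 50.6]
tcp_rot: [-180.0, -0.0, 94.9]
ft_force: [0.3, 2.4, 0.3]
width: 0.001
grasp_force: 1.0
t: 11.3
position: [583.1, -71.7, 50.7]
tcp_rot: [180.0, -0.0, 92.1]
ft_force: [1.8, 3.1, -0.3]
width: -0.003
grasp_force: 1.6
t: 11.5
position: [584.0, -73.8, 50.7]
tcp_rot: [180.0, -0.0, 89.2]
ft_force: [1.7, 3.6, -1.0]
width: -0.002
grasp_force: 1.7
t: 11.7
position: [584.5, -76.2, 50.8]
tcp_rot: [180.0, 0.0, 86.4]
ft_force: [1.2, 1.1, -0.3]
width: -0.001
grasp_force: 0.7
t: 11.9
position: [584.5, -78.4, 50.7]
tcp_rot: [-180.0, 0.0, 83.5]
ft_force: [1.4, -0.7, -0.8]
width: 0.001
grasp_force: 0.0
11.9 [584.487 -78.384  50.662] [-179.979    0.029   83.508] [ 1.396 -0.696 -0.811]
100 [583.698 -72.874  51.   ] 91.0 [ 0.036 -0.009 -0.002 -0.     0.    -0.042]
110 [586.216 -79.341  51.   ] 81.0 [-0.005  0.012 -0.002 -0.     0.     0.014]
scene peg [233.8 233.7] 18 [ 584.6 -103.6   66. ]
```

Click 4 felt, with the scene camera putting the dial at 120.7°. I'll back off the peg, rise and check.

```bash
python3 -m pendant '[0,0.06,0,0,0,0,0, 0,0.06,0,0,0,0,0, 0,0.06,0,-0.3,0,0,0, 0,0.06,0,-0.6,0,0,0, 0,0.06,0,-0.9,0,0,0, 0,0.06,0,-0.9,0,0,0]'
python3 look.py w3; python3 seg.py | egrep 'peg|ball'
python3 - <<'E'
from plan import *
print(rel(np.array([450,67,186]),192),r.get_state()["t"])
E
```

```text
t: 12.65
position: [589.5, -69.3, 192.1]
tcp_rot: [179.4, 0.0, 83.4]
ft_force: [0.5, 1.1, 0.1]
width: -0.004
grasp_force: 0.0
12.65 [589.5 -69.3 192.1] [179.4   0.   83.4] [ -6.8  19.4 100.1  -0.   59.8  -0.3]
[597.    9.  334.5] [-0.  -0.3 -1. ]
dial_centre 0.71 [268.  258.1] [548.3 -91.7  44. ]
peg_top 0.85 [310.5 276. ] [ 584.3 -103.7   66. ]
lock_tip 0.56 [118.9  37.5] [490.8  74.4  97. ]
gauge 0.98 [305.6 139.3] [592.4   2.6   0. ]
wrist peg [315.7 279.3] 144 [ 582.1 -103.    66. ]
wrist ball [114.5  25.3] 744 [486.2  80.1  95. ]
side ball [414. 250.] 1 [488.7  64.9  95. ]
side ball [414. 252.] 1 [488.1  69.5  95. ]
scene peg [233.7 233.8] 16 [ 584.9 -103.9   66. ]
[ 0.797 -0.999 -0.009 -0.001 -0.001 -0.603] 13.05
```

View pics/w3.png

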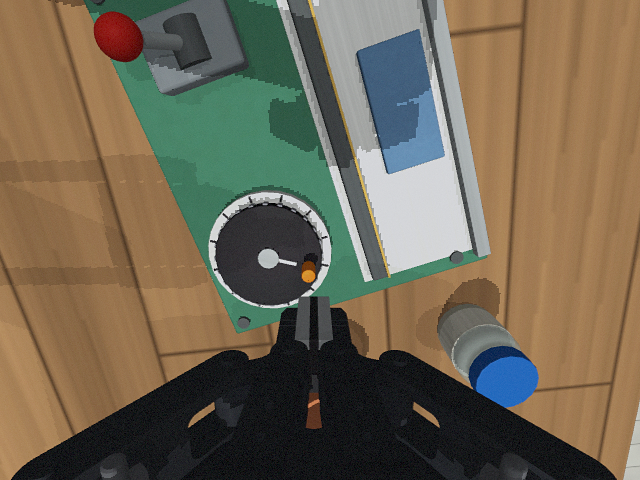

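The peg top is at (309,275), i.e. (584,-104), so the dial is at about 121°, its fourth click. The fingers are clear and the lever is still unlocked at (118,37). On to the lever.

```bash
python3 -m pendant '[0,0.2,-0.2,0,0,0,-0.05, 0,0.4,-0.4,0,0,0,-0.1, 0,0.6,-0.7,0,0,0,-0.15, 0,0.8,-1,0,0,0,-0.2, 0,0.8,-1,0,0,0,-0.25, 0,0.8,-1,0,0,0,-0.3]'
python3 - <<'E'
from plan import *
print(rel(np.array([450,67,186]),192),r.get_state()["t"])
E
```

```text
t: 13.65
position: [448.6, 68.5, 185.1]
tcp_rot: [-179.9, -0.1, 135.4]
ft_force: [1.6, 0.8, -0.0]
width: -0.005
grasp_force: 0.0
[-0.013 -0.001 -0.006 -0.    -0.001 -0.314] 13.65
```

```bash
python3 -m pendant '[0,-0.01,0,0,0,0,-0.045, 0,-0.01,0,0,0,0,-0.09, 0,-0.01,0,0,0,0,-0.135, 0,-0.01,0,0,0,0,-0.18, 0,-0.01,0,0,0,0,-0.225, 0,-0.01,0,0,0,0,-0.27, 0,-0.01,0,0,0,0,-0.314, 0,-0.01,0,0,0,0,-0.314]'
python3 look.py w4; python3 seg.py | egrep 'peg|ball'
python3 - <<'E'
from plan import *
print(rel(np.array([450,66.5,85]),192),r.get_state()["t"])
E
```

```text
t: 14.45
position: [451.4, 66.3, 185.1]
tcp_rot: [180.0, -0.1, -168.4]
ft_force: [0.1, 0.5, 0.7]
width: 0.003
grasp_force: 0.0
14.45 [451.4  66.3 185.1] [ 180.    -0.1 -168.4] [  8.2   8.3 116.2  -0.   55.6 -93.4]
[374.1  50.1 327.6] [ 0.3  0.1 -1. ]
dial_centre 0.68 [116.6 299.5] [548.2 -92.8  44. ]
peg_top 0.75 [ 89.3 344.1] [ 582.3 -103.2   66. ]
peg_top 0.58 [121.1 298.9] [533.4 -78.1  66. ]
lock_tip 0.51 [313.8 303.1] [489.8  74.2  97. ]
gauge 0.78 [228.7 334.1] [592.4   3.1   0. ]
wrist peg [ 92.3 340.1] 160 [ 577.6 -101.6   66. ]
wrist ball [301.  293.5] 4 [485.6  63.7  95. ]
wrist ball [330. 305.] 3 [490.5  86.3  95. ]
side ball [408.1 250.6] 9 [497.6  68.9  95. ]
side ball [413. 250.] 1 [490.2  65.3  95. ]
scene peg [233.8 233.8] 17 [ 584.8 -103.6   66. ]
scene ball [314.8 174. ] 19 [484.8  81.1  95. ]
[ 0.011  0.003  0.671  0.     0.    -0.003] 14.85
```

View pics/w4.png

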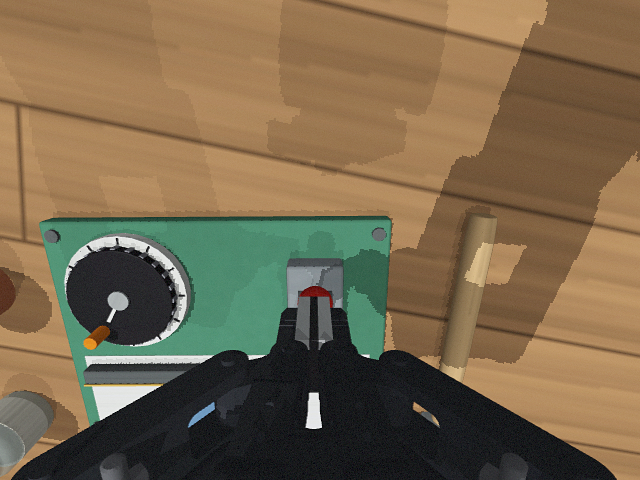

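The tool is square to the gauge. The ball shows at (316,296), straight ahead of the fingertips, and the dial is undisturbed. I'll descend behind the ball and then push.

```bash
python3 -m pendant '[0,0.011,0.003,0.2,0,0,-0.003, 0,0.011,0.003,0.4,0,0,-0.003, 0,0.011,0.003,0.6,0,0,-0.003, 0,0.011,0.003,0.68,0,0,-0.003, 0,0.011,0.003,0.68,0,0,-0.003]'
python3 -m pendant '[0,-0.04,0,0,0,0,0, 0,-0.08,0,0,0,0,0, 0,-0.11,0,0,0,0,0, 0,-0.14,0,0,0,0,0, 0,-0.17,0,0,0,0,0, 0,-0.17,0,0,0,0,0]'
python3 -m pendant '[0,-0.04,0,0,0,0,0, 0,-0.08,0,0,0,0,0, 0,-0.12,0,0,0,0,0, 0,-0.16,0,0,0,0,0, 0,-0.2,0,0,0,0,0, 0,-0.2,0,0,0,0,0]'
python3 seg.py | egrep 'peg|ball'
```

```text
t: 15.35
position: [448.9, 66.3, 82.5]
tcp_rot: [180.0, -0.2, -168.0]
ft_force: [-0.1, -0.3, -0.4]
width: -0.001
grasp_force: 0.0
t: 15.95
position: [475.8, 71.9, 83.9]
tcp_rot: [-180.0, 0.1, -168.0]
ft_force: [0.4, 0.1, -0.7]
width: 0.002
grasp_force: 0.0
t: 16.55
position: [505.6, 78.2, 83.8]
tcp_rot: [-180.0, 0.1, -168.0]
ft_force: [0.3, -0.7, -0.0]
width: -0.0
grasp_force: 0.0
wrist peg [312.5 417. ] 2 [579.   93.1  66. ]
wrist peg [315. 417.] 1 [578.7  94.5  66. ]
wrist ball [313.5 405.3] 237 [545.   86.4  95. ]
scene peg [233.8 233.8] 17 [ 584.8 -103.6   66. ]
scene ball [321.5 182.7] 14 [518.7  84.2  95. ]
```

```bash
python3 -m pendant '[0,-0.03,0,0,0,0,0, 0,-0.06,0,0,0,0,0, 0,-0.08,0,0,0,0,0, 0,-0.08,0,0,0,0,0]'
python3 -m pendant '[0,-0.02,0,0,0,0,0, 0,-0.03,0,0,0,0,0, 0,-0.03,0,0,0,0,0]'
python3 seg.py | egrep 'peg|ball'
```

```text
t: 17.1
position: [516.6, 80.6, 83.7]
tcp_rot: [-180.0, 0.0, -168.0]
ft_force: [-0.6, -0.3, -0.3]
width: -0.002
grasp_force: 0.0
t: 17.4
position: [520.6, 81.4, 83.7]
tcp_rot: [-180.0, 0.0, -168.0]
ft_force: [0.4, 0.7, -0.4]
width: -0.0
grasp_force: 0.2
wrist ball [313.5 399.3] 116 [556.7  88.9  95. ]
scene peg [233.8 233.8] 17 [ 584.8 -103.6   66. ]
scene ball [326.  189.3] 7 [543.   85.5  95. ]
```

```bash
python3 -m pendant '[0,-0.01,0,0,0,0,0, 0,-0.02,0,0,0,0,0, 0,-0.02,0,0,0,0,0]'
python3 -m pendant '[0,-0.01,0,0,0,0,0, 0,-0.02,0,0,0,0,0, 0,-0.02,0,0,0,0,0]'
python3 - <<'E'
from h import *
c=cam("side"); cv2.imwrite("pics/s5.png",cv2.resize(c[0]["pixels"][150:350,270:470,::-1],(600,600),interpolation=2))
E
```

```text
t: 17.85
position: [521.3, 81.6, 83.3]
tcp_rot: [180.0, -0.3, -168.0]
ft_force: [-8.5, -2.0, 5.7]
width: -0.002
grasp_force: 4.0
t: 18.15
position: [521.5, 81.8, 82.9]
tcp_rot: [180.0, -0.6, -168.0]
ft_force: [-14.8, -4.8, 9.8]
width: 0.002
grasp_force: 8.0
```

View pics/s5.png

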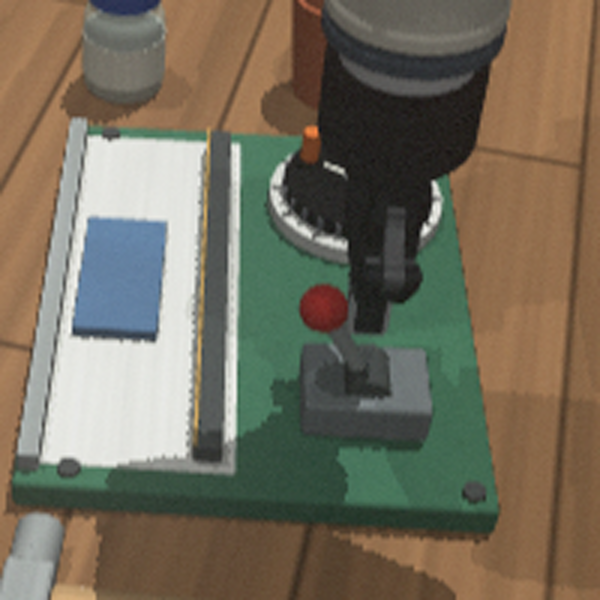

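Force is up to 15 N against the stop, and the picture shows the ball at (322,307) leaning to the fence side, so the lever is over. I'll retreat and check.

```bash
python3 -m pendant '[0,0.1,0,0,0,0,0, 0,0.25,0,0,0,0,0, 0,0.35,0,0,0,0,0, 0,0.4,0,-0.25,0,0,0, 0,0.5,0,-0.5,0,0,0, 0,0.6,0,-0.8,0,0,0, 0,0.6,0,-0.8,0,0,0, 0,0.6,0,-0.8,0,0,0]'
python3 seg.py | egrep 'peg|ball'; python3 look.py w6
```

```text
t: 19.0
position: [439.2, 64.0, 205.1]
tcp_rot: [-180.0, 0.2, -168.0]
ft_force: [0.2, -0.2, -0.4]
width: -0.002
grasp_force: 0.0
wrist peg [105.8 336.9] 144 [ 577.4 -101.6   66. ]
side ball [377. 246.] 1 [547.4  72.8  95. ]
side ball [379. 246.] 1 [544.3  71.8  95. ]
scene peg [233.8 233.8] 17 [ 584.8 -103.6   66. ]
scene ball [326.6 187.2] 60 [536.5  88.7  95. ]
19.15 [437.9  63.9 202.7] [ 180.    -0.1 -168. ] [  8.1   5.7 116.6  -0.   57.7 -93.9]
[360.8  47.2 345.2] [ 0.3  0.1 -1. ]
dial_centre 0.68 [129.8 303.9] [548.7 -90.8  44. ]
peg_top 0.58 [102.7 346.2] [ 583.7 -102.7   66. ]
gauge 0.82 [233.5 336.9] [593.5   5.1   0. ]
```

View pics/w6.png

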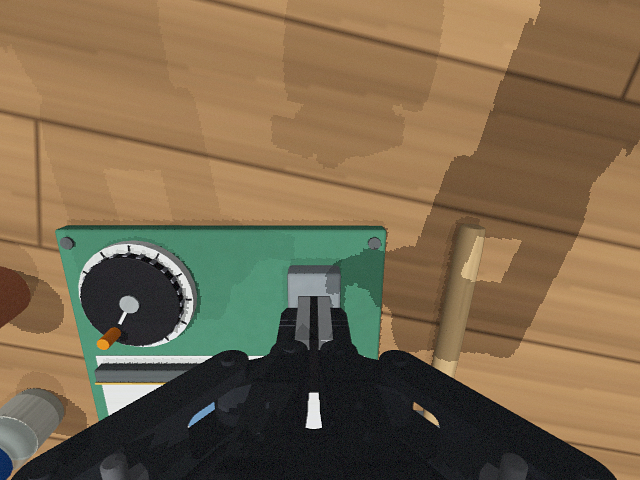

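The peg is at (104,344), still the fourth click. The ball has moved 56 mm in the scene view, so the lever is at its stop, and the arm is clear.

```bash
python3 -c "from rig import job; print(job.hand_in())"
```

```text
the job is handed in; nothing more can be done
None
```

The dial rests in its fourth clockwise click (four felt; the cameras put it at about 121°), the lock lever is over against its far stop, and the job is handed in with the arm clear; no verdict came back.

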